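# Measure the coating on a sloping stack of can ends with a hand gauge

### The arm

A 7-joint arm with a two-finger parallel gripper is mounted at the origin on the work surface. World frame = base frame: x ahead of the robot, y to its left, z up, the work surface at z = 0. Lengths are in m, angles in rad, forces in N, time in s.
With the tool pointing down it reaches from about 0.425 to 0.925 m from the base axis. Payload 6.8 kg.
Tool frame: the origin (TCP) lies between the finger pads; the fingertips stand 11 mm ahead of it and the grasp point (between the pads) lies 8 mm behind it; z points along the fingers, y is the line along which they close (so a half turn about z gives the same grasp; the last joint's range is limited). The gripper opens to 88 mm and grips with 3 to 60 N. Pads are 20 mm wide; open, the fingers measure 115 mm over their backs; the gripper's body (75 mm by 178 mm) begins 61 mm behind the grasp point.
Start: joints at [-1.28, 0.477, 0.022, 1.555, -0.011, 1.109, -0.083], TCP at [0.262, 0.622, 0.198] pointing down, gripper open.
Joint ranges: [-2.96, 2.96], [-0.34, 2.1], [-1.41, 1.46], [0.24, 2.44], [-1.37, 4.51], [0.17, 1.92], [-2.96, 2.96]. Speed limits (rad/s): [2.39, 2.39, 3.14, 3.14, 3.14, 3.14, 3.14].

### API

Orientations are given as a unit quaternion [x, y, z, w].
In Python, from rig import r, cams gives the robot as it stands. Calls block until the motion is done:
- r.move_to(position, orientation): joint-space move of the TCP to a pose.
- r.servo_line(position, vel=0.15, frame=None, force_limit=None): straight line of the TCP; frame=None keeps the orientation; vel is the mean speed in m/s. With force_limit (N) it stops when the force on the tool has changed by that much, and returns True; else False.
- r.move_joints(angles): joint-space move.
- r.command_gripper(opening, newtons=None): finger opening in m; newtons is the grip in N (None keeps the last); returns when the fingers have stopped.
- r.hold(seconds).
- r.inverse_kinematics(position, orientation): joint angles nearest the present ones, or None.
- r.sense(): the state.
- cams.read_camera(name): name is "scene" or "top"; returns a dict with "color" (400x640x3 uint8, blue, green, red), "K" (3x3 intrinsics, pixels), "rvec" (rotation vector, rad) and "tvec" (3), from world to camera coordinates, as OpenCV has them. Camera axes: x right, y down, z forward; pixel columns grow to the right and rows downward; lengths in m; the calibration is good to about 2 mm. A picture is of the moment at which its call begins. There is no depth.
A pose or a line that the arm cannot do raises r.MotionError and nothing moves.
- r.hand_in(): hands the job in; it is judged then, once.
The state is a dict: "clock": time; "joints": joint angles; "qvel": joint speeds; "joint_efforts": joint torques, N m; "tool_pos": TCP position; "orientation": TCP orientation; "force": force on the tool from outside, world axes, zero at the start; "torque": the same for the moment, N m; "opening": finger opening in m; "grip_force": force on a finger pad.
Only numpy, scipy, OpenCV 4.12 (cv2) and the standard library are available. Lean on these libraries where they do the work, as an engineer would, in place of code of your own. Each camera call takes 0.05 s, during which the arm holds its last target. There are 200 camera calls.

### The job

Take the yellow hand gauge from its fork rest, aim it squarely at the sloping stack of can ends, between the two orange rods, and press its red sprung nose gently inside the blue ring, square to the ends, until the nose is about half-way in (never all the way); hold it still like that for 2 seconds. The stack's height is not known, so feel for it. Then hang the gauge back upright in its fork and let go, leaving the other things on the bench where they are.

Things in the scene. Friction and masses are not known exactly. Their poses are not given: they have to be found in the camera images.
- wand: Hand-held coating gauge, 161 mm long, about 0.34 kg, hanging nose down in the fork rest. Origin on its long axis at the underside of its round yellow collar (64 mm diameter, z 0 to 8 mm); z points along the axis away from the nose (up while hanging). Grey neck below: 28 mm diameter, z -62 to 0; the red nose (18 mm diameter) sticks out of it to z -82.
- handle (a point): Point on the gauge's axis 45 mm above its origin, in the middle of the black handle where it is gripped (axes as wand). Handle: 48 mm along x, 34 mm along y, from z 10 to 74 mm above the gauge's origin, with a yellow cap and small red button up to 82 mm. A yellow cone 44 to 56 mm wide covers its lowest 6 mm.
- nose (a joint): How far the sprung red nose is pushed into the gauge, m: 0 is fully out, 0.010 fully in. It starts to move at about 2 N, is half-way in (0.005) at about 6.5 N and fully in at 11 N.
- nose_tip (a point): Centre of the flat tip of the red nose (82 mm below the gauge's origin when the nose is out; moves with the nose).
- fork: Grey fork rest, fixed, open to its -x side. Origin on the bench under the middle of the prongs; z up. Two prongs, x -45 to +50 mm, each 27 mm wide and 14 mm thick, gap between them 42 mm (y -21 to +21), tops 105 mm above the bench; behind them a column, x 48 to 72 mm, 96 mm wide, 105 mm high. Foot 10 mm high, x -55 to 75, y -55 to 55.
- seat (a point): Point midway between the prongs at the height of their tops (105 mm), axes as fork: the gauge's origin belongs here when it hangs, its collar on both prongs and its neck between them (it may hang a little off centre).
- nest: Sloping steel plate, 150 x 150 x 10 mm, of the fixed stand (a steel block about 180 x 170 mm under it). Origin: centre of its upper face, 75 mm above the bench; z square to the plate, 32 degrees from vertical, leaning to the low side; x up the slope, y level. On it, centred on z, a stack of can ends, 102 mm diameter: its flat brass top is 5 to 17 mm up along z, never the same.
- gap (a point): Point 42 mm along z from the nest's origin (axes as nest), midway between the two orange rods, which run along y at x = -34 and +34 mm: 8 mm thick, 60 mm clear between them, legs at y = -68 and +68. The blue ring on the stack's top, 42 mm inside diameter, is centred on this z axis. The stack's rim is 1.5 mm higher than its flat top; it is firm. Two pins, 22 mm high, at x = -56 and +56, y 0.
- drink_can: Bystander: closed aluminium can, 66 mm diameter, 115 mm high, loose; origin under its centre.
- duster: Bystander: black spray can with red cap, 58 mm diameter, 190 mm high, loose; origin under its centre.
- depth_gauge: Bystander: dial depth gauge on an aluminium block, 50 x 110 mm, 106 mm high, loose; origin under the block's centre.
- mouse: Bystander: black computer mouse, 105 x 60 mm, 30 mm high, loose; origin under its centre.
There are look-alikes about, which are no part of the job. There is more than one size of the part that bears nest; the job needs the larger.

How it is judged:
By the outcome, as a careful person would: the job done as asked, in the order asked, and still so for the second after the job is handed in, with the robot touching nothing.
It also fails if it takes over 56 s, if anything falls off the work surface, if the arm or the gripper's body presses on something with over 40 N, if the wrist force passes 120 N, or if a joint passes its speed limit or range.

## Working session

There is one attempt and no reset: what is moved stays moved. The work goes in short steps, each a Python script; the robot and the scene stay as the last script left them, time stands still between calls to the robot, and variables do not carry over. Pictures are saved under pics/ and viewed, at most 10 in all, crops included, and the job is handed in when it is done.

```bash
ls; mkdir -p pics; python3 - <<'E'
from rig import r,cams
import cv2,numpy as np
for n in("scene","top"):
    c=cams.read_camera(n); cv2.imwrite(f"pics/{n}0.png",c["color"])
    R=cv2.Rodrigues(c["rvec"])[0]; print(n,c["K"].tolist(),(-R.T@c["tvec"].ravel()).round(3),R.round(3).tolist())
s=r.sense(); print(s)
E
```

```text
pics
scene [[408.1106949121573, 0.0, 317.01332160879366], [0.0, 408.1106949121573, 198.79015273009563], [0.0, 0.0, 1.0]] [0.964 0.593 0.856] [[-0.809, 0.588, -0.011], [0.452, 0.61, -0.651], [-0.376, -0.531, -0.759]]
top [[384.96867364027855, 0.0, 320.11204762064835], [0.0, 384.96867364027855, 202.15144186832524], [0.0, 0.0, 1.0]] [0.438 0.05  1.101] [[0.004, -1.0, -0.008], [-0.991, -0.003, -0.13], [0.13, 0.009, -0.991]]
{'clock': 0.1, 'joints': array([-1.28010699,  0.47774777,  0.02237408,  1.55629627, -0.01145634,
        1.10933896, -0.08308492]), 'qvel': array([ 1.47293843e-04, -3.02814123e-03,  3.40961345e-04, -1.39380989e-03,
       -9.16617332e-05, -1.83378155e-03,  6.71509298e-04]), 'joint_efforts': array([ 4.11958885e-03, -5.84089565e+01,  1.53996695e+00, -2.73312110e+01,
       -5.41652099e-02,  1.31510201e-02,  6.53631560e-05]), 'tool_pos': array([0.26192631, 0.62148858, 0.19758307]), 'orientation': array([ 1.98062605e-01,  9.80189019e-01, -8.27394194e-04, -7.80529167e-05]), 'force': array([-1.36932156, -0.1023469 , -0.54341167]), 'torque': array([ 0.01675939, -0.01914678,  0.05488792]), 'grip_force': 0.0, 'opening': 0.0876485872472475}
```

View pics/scene0.png

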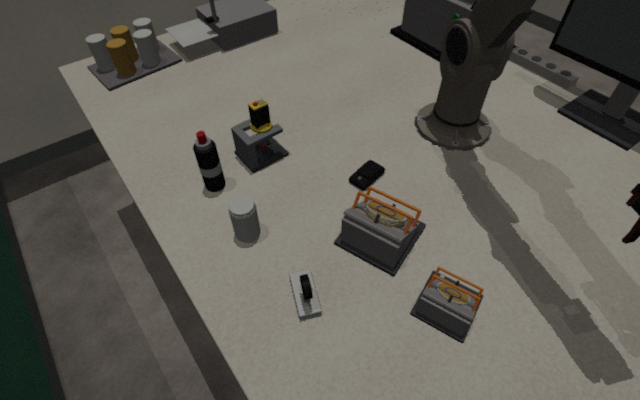

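View pics/top0.png

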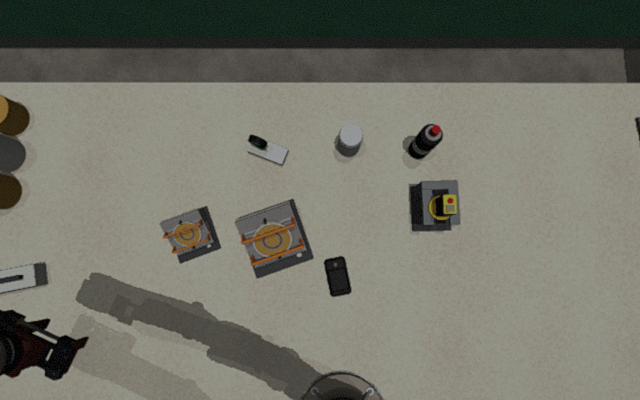

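The scene view shows the gauge in the fork at (260,125), the large stand at (383,225) and a small stand at (450,300). The bystanders are the duster (208,165), can (244,220), depth gauge (305,293) and mouse (367,174). In the top view the gauge is at (447,205), the large stand at (273,240) and the small one at (190,235).

Look-alikes:
- **Stand:** large at scene (383,225), small at (450,300). I'm choosing the larger.
- **Gauge:** only one yellow gauge, at (260,115). The depth gauge at (305,293) and the duster are not it.

Next is one close crop to check this.

```bash
python3 - <<'E'
import cv2,numpy as np
s=cv2.imread("pics/scene0.png");t=cv2.imread("pics/top0.png")
def crop(im,x,y,w,h): 
    c=cv2.resize(im[y:y+h,x:x+w],(400,300),interpolation=cv2.INTER_CUBIC); return np.clip(c.astype(float)*1.6,0,255).astype(np.uint8)
out=np.vstack([np.hstack([crop(s,220,90,80,60+0*1) if 0 else crop(s,215,90,100,75),crop(s,325,175,120,90)]),
 np.hstack([crop(t,390,165,100,75),crop(t,220,190,120,90)])])
cv2.imwrite("pics/crop1.png",out)
E
```

```text
(no output)
```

View pics/crop1.png

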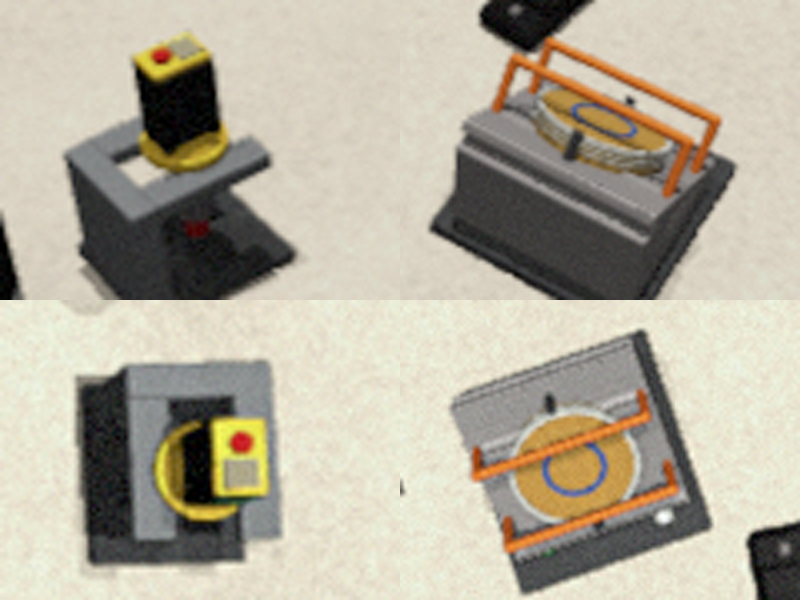

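The crop confirms the gauge hanging in the grey fork: column on the far (+x) side, open towards the robot. The large stand has two orange rods and a blue ring, with its high side away from the robot. Now the measurements.

```bash
cat > meas.py <<'E'
import cv2,numpy as np
def und(c):
    R=cv2.Rodrigues(c["rvec"])[0]; return c["K"],R,np.asarray(c["tvec"]).ravel()
def ray(c,p):
    K,R,t=und(c); d=R.T@np.linalg.solve(K,[p[0],p[1],1.]); return -R.T@t,d/np.linalg.norm(d)
def onplane(c,p,z):
    o,d=ray(c,p); return o+d*(z-o[2])/d[2]
def tri(c1,p1,c2,p2):
    o1,d1=ray(c1,p1);o2,d2=ray(c2,p2)
    s=np.linalg.lstsq(np.c_[d1,-d2],o2-o1,rcond=None)[0]
    a,b=o1+s[0]*d1,o2+s[1]*d2; return (a+b)/2,np.linalg.norm(a-b)
def proj(c,P):
    return cv2.projectPoints(np.float64(P).reshape(-1,1,3),c["rvec"],c["tvec"],c["K"],None)[0][:,0]
def mask(c,lo,hi,box):
    h=cv2.cvtColor(c["color"],cv2.COLOR_BGR2HSV); m=cv2.inRange(h,lo,hi)
    k=np.zeros_like(m);x,y,w,hh=box;k[y:y+hh,x:x+w]=m[y:y+hh,x:x+w];return k
E
python3 - <<'E'
from meas import *
from rig import cams
C={n:cams.read_camera(n) for n in("scene","top")}
B={"scene":((215,90,100,75),(325,175,120,90)),"top":((390,165,100,75),(220,190,120,90))}
vis=[]
for n,c in C.items():
    f,b=B[n]
    h=cv2.cvtColor(c["color"],cv2.COLOR_BGR2HSV)
    for nm,lo,hi,bx in(("yellow",(20,150,60),(35,255,255),f),("red",(0,150,50),(6,255,255),f),("grey",(0,0,60),(179,45,135),f),("orange",(4,190,70),(14,255,255),b),("blue",(100,70,30),(130,255,255),b)):
        m=mask(c,lo,hi,bx); k,_,st,ce=cv2.connectedComponentsWithStats(m,connectivity=8)
        print(n,nm,[(s.tolist(),q.round(1).tolist()) for s,q in zip(st[1:],ce[1:]) if s[4]>5])
        x,y,w,hh=bx; vis.append(cv2.resize(m[y:y+hh,x:x+w],(160,120),interpolation=0))
# sample hsv
c=C["top"];h=cv2.cvtColor(c["color"],cv2.COLOR_BGR2HSV)
print("top rod",h[225:242,270].tolist())
cv2.imwrite("pics/masks.png",np.vstack([np.hstack(vis[:5]),np.hstack(vis[5:])]))
E
```

```text
scene yellow [([249, 103, 18, 7, 63], [256.2, 105.9]), ([250, 121, 22, 12, 123], [261.5, 127.6])]
scene red [([254, 103, 3, 3, 8], [254.9, 103.9])]
scene grey [([222, 90, 8, 5, 14], [224.6, 92.0]), ([277, 91, 4, 4, 8], [278.0, 92.6]), ([215, 92, 20, 21, 119], [221.1, 101.0]), ([227, 93, 7, 4, 16], [230.0, 94.2]), ([268, 93, 4, 4, 9], [269.9, 94.3]), ([292, 96, 5, 6, 14], [294.3, 98.6]), ([294, 96, 19, 10, 63], [302.9, 101.0]), ([240, 99, 8, 3, 12], [243.8, 99.6]), ([284, 99, 2, 4, 6], [284.3, 100.2]), ([303, 101, 12, 21, 80], [309.4, 112.0]), ([215, 103, 85, 62, 1335], [256.9, 136.2]), ([299, 106, 12, 5, 26], [304.3, 108.0]), ([300, 121, 6, 5, 21], [302.3, 123.3]), ([303, 126, 6, 6, 19], [305.8, 128.4]), ([310, 126, 3, 4, 7], [311.0, 127.7]), ([298, 132, 13, 12, 34], [305.3, 139.3]), ([215, 134, 5, 6, 13], [217.1, 136.0]), ([287, 137, 11, 9, 32], [292.6, 140.9]), ([301, 136, 5, 3, 9], [302.9, 136.9]), ([220, 138, 4, 4, 11], [221.5, 139.4]), ([291, 144, 5, 3, 7], [293.0, 144.9])]
scene orange [([353, 187, 68, 47, 288], [389.3, 206.5])]
scene blue []
top yellow [([429, 195, 20, 25, 158
[... 216 characters left out ...]
e [([290, 218, 5, 8, 14], [292.2, 222.2]), ([266, 226, 23, 10, 41], [275.9, 230.5]), ([242, 235, 10, 8, 27], [244.5, 239.1]), ([253, 235, 10, 5, 17], [257.5, 237.4]), ([300, 239, 3, 9, 15], [300.6, 243.6]), ([288, 247, 11, 5, 14], [293.2, 248.8]), ([277, 252, 10, 5, 18], [280.8, 253.2]), ([270, 255, 6, 3, 7], [272.7, 255.9]), ([251, 256, 18, 9, 33], [257.1, 260.3])]
top blue [([263, 233, 19, 16, 43], [272.5, 242.0])]
top rod [[19, 147, 127], [19, 169, 122], [20, 159, 122], [19, 160, 123], [20, 148, 124], [19, 161, 114], [16, 173, 118], [14, 203, 141], [14, 189, 146], [12, 185, 131], [18, 162, 96], [20, 158, 102], [20, 142, 115], [20, 164, 121], [19, 153, 130], [19, 157, 125], [20, 155, 125]]
```

View pics/masks.png

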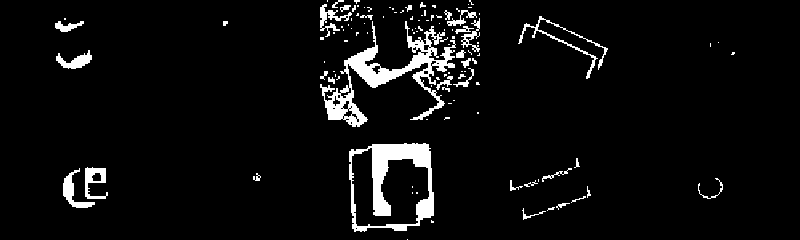

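The masks show clean orange rods in both views, the yellow cap and collar, and the ring in the top view. Now I'll turn these into 3D points.

```bash
cat > find.py <<'E'
from meas import *
from rig import cams
C={n:cams.read_camera(n) for n in("scene","top")}
S,T=C["scene"],C["top"]
def pts(m): return np.argwhere(m>0)[:,::-1].astype(np.float32)
# ring
ring={}
for n,bx in(("scene",(370,200,32,24)),("top",(258,226,30,28))):
    x,y,w,h=bx; im=C[n]["color"].astype(int)
    d=im[...,0]-0.55*im[...,2]; m=np.zeros(d.shape,np.uint8); m[y:y+h,x:x+w]=(d[y:y+h,x:x+w]>5)*255
    k,l,st,ce=cv2.connectedComponentsWithStats(m); i=1+st[1:,4].argmax(); p=pts(l==i)
    e=cv2.fitEllipse(cv2.convexHull(p)); ring[n]=e[0]; print("ring",n,st[i].tolist(),np.round(e[0],1),np.round(e[1],1))
rc,err=tri(S,ring["scene"],T,ring["top"]); print("ring3d",rc.round(4),"miss",err.round(4))
# rods: fit lines in both views, intersect the planes
seg={"top":[((245,243),(291,226)),((253,263),(301,247))],"scene":[((356,196),(420,214)) and ((359,193),(406,219)),((367,190),(416,212))]}
g={}
for n in seg:
    m=mask(C[n],(4,170,60),(16,255,255),(220,175,230,100)); P=pts(m)
    for i,(a,b) in enumerate(seg[n]):
        a,b=np.float32(a),np.float32(b)
        for tol in(3.5,2,2):
            u=(b-a)/np.linalg.norm(b-a); s=(P-a)@u; dd=(P-a)@np.array([-u[1],u[0]])
            q=P[(abs(dd)<tol)&(s>3)&(s<np.linalg.norm(b-a)-3)]
            v=cv2.fitLine(q,cv2.DIST_HUBER,0,.01,.01).ravel(); L=np.linalg.norm(b-a); dr=v[:2]*np.sign(v[:2]@u)
            a=v[2:]+dr*((a-v[2:])@dr); b=a+dr*L
        g[n,i]=(a,b); print("rod",n,i,len(q),a.round(1),b.round(1))
rods=[]
for it,isn in((0,1),(1,0)) if 0 else ((0,0),(1,1)):
    pl=[]
    for n,i in(("top",it),("scene",isn)):
        o,d1=ray(C[n],g[n,i][0]); _,d2=ray(C[n],g[n,i][1]); nn=np.cross(d1,d2); pl.append((nn/np.linalg.norm(nn),o))
    d=np.cross(pl[0][0],pl[1][0]); d/=np.linalg.norm(d); d*=np.sign(d[1])
    A=np.array([pl[0][0],pl[1][0],d]); p=np.linalg.solve(A,[pl[0][0]@pl[0][1],pl[1][0]@pl[1][1],d@rc]); rods.append((p,d))
    print("rod3d near ring",p.round(4),"dir",d.round(3),"yaw of y",np.degrees(np.arctan2(-d[0],d[1])).round(1))
E
cat > f2.py <<'E'
from find import *
(p0,d0),(p1,d1)=rods; print("rod spacing",np.linalg.norm(p0-p1).round(4),"slope",np.degrees(np.arcsin((p0-p1)[2]/np.linalg.norm(p0-p1))).round(1))
# gauge cap and collar
m=mask(T,(18,110,50),(36,255,255),(425,190,40,36)); k,l,st,ce=cv2.connectedComponentsWithStats(mask(T,(20,150,60),(35,255,255),(443,190,20,30)))
i=1+st[1:,4].argmax(); cap=cv2.minAreaRect(cv2.convexHull(pts(l==i))); print("cap top",np.round(cap[0],1),np.round(cap[1],1),cap[2])
ms=mask(S,(18,110,50),(36,255,255),(245,95,30,18)); hs=cv2.convexHull(pts(ms)); print("cap scene hull",hs[:,0].tolist())
sq=cv2.minAreaRect(hs)
for z in(.18,.187): print("cap on plane",z,onplane(T,cap[0],z).round(4))
print([onplane(T,q,.187).round(4).tolist() for q in cv2.boxPoints(cap)])
print("scene cap pred",proj(S,onplane(T,cap[0],.185)),"tri",tri(S,(258.3,104.7),T,cap[0]))
print("button",tri(S,(254.9,103.9),T,(450,200.5)))
print("collar",onplane(T,(441.7,207.3),.113).round(4))
for q in((422.5,225),(458,225),(422.,181),(458,181)): print("fork corner",q,onplane(T,q,.105).round(4))
E
python3 f2.py
```

```text
ring scene [370, 209, 32, 15, 224] [379.9 217.8] [15.5 43.8]
ring top [262, 233, 21, 16, 95] [272.2 240.4] [16.2 20.1]
ring3d [0.4757 0.1832 0.0605] miss 0.0147
rod top 0 137 [244.5 241.6] [290.8 225.4]
rod top 1 109 [253.1 263.3] [300.8 246.3]
rod scene 0 120 [359.3 192.4] [407.6 215.9]
rod scene 1 93 [368.4 187. ] [417.  209.8]
rod3d near ring [0.4872 0.1875 0.1259] dir [-0.334  0.943 -0.003] yaw of y 19.5
rod3d near ring [0.4334 0.168  0.0905] dir [-0.339  0.941 -0.002] yaw of y 19.8
rod spacing 0.0673 slope 31.7
cap top [449.5 203.5] [19. 13.] 90.0
cap scene hull [[266.0, 104.0], [265.0, 105.0], [263.0, 106.0], [256.0, 109.0], [252.0, 109.0], [249.0, 106.0], [248.0, 104.0], [254.0, 101.0], [256.0, 101.0], [266.0, 102.0]]
cap on plane 0.18 [ 0.5568 -0.2527  0.18  ]
cap on plane 0.187 [ 0.5559 -0.2504  0.187 ]
[[0.5788, -0.2357, 0.187], [0.5789, -0.2668, 0.187], [0.5332, -0.2649, 0.187], [0.5331, -0.234, 0.187]]
scene cap pred [[258.38666894 102.46035471]] tri (array([ 0.55685005, -0.25337477,  0.17667288]), np.float64(0.0010841140999390889))
button (array([ 0.56465348, -0.25421227,  0.18180093]), np.float64(0.0019347741603074188))
collar [ 0.5555 -0.2543  0.113 ]
fork corner (422.5, 225) [ 0.5103 -0.2056  0.105 ]
fork corner (458, 225) [ 0.5106 -0.297   0.105 ]
fork corner (422.0, 181) [ 0.6258 -0.2078  0.105 ]
fork corner (458, 181) [ 0.626  -0.3019  0.105 ]
```

```bash
cat > f3.py <<'E'
from find import *
psi=np.radians(19.65);t=np.radians(32)
X=np.array([np.cos(t)*np.cos(psi),np.cos(t)*np.sin(psi),np.sin(t)]);Z=np.array([-np.sin(t)*np.cos(psi),-np.sin(t)*np.sin(psi),np.cos(t)]);Y=np.cross(Z,X)
mid=(rods[0][0]+rods[1][0])/2; print("x of rods",[(X@(p-mid)).round(4) for p,_ in rods],"z",[(Z@(p-mid)).round(4) for p,_ in rods])
def hit(c,p,n,q): o,d=ray(c,p); return o+d*(n@(q-o))/(n@d)
for c,nm,ends in((T,"top",[((243,242.3),(293.5,224.5)),((251.5,264),(302.5,245.8))]),(S,"scene",[((358,192),(412.3,218.3)),((368.5,187.2),(420.8,211.6))])):
    for (p,d),e in zip(rods,ends):
        a,b=[hit(c,q,Z,p) for q in e]; print(nm,"rod len",np.linalg.norm(a-b).round(4),"mid y rel",(Y@((a+b)/2-mid)).round(4))
im=T["color"].astype(int)
h=cv2.cvtColor(T["color"],cv2.COLOR_BGR2HSV)
P=pts(mask(T,(60,40,20),(130,255,255),(258,230,30,24)))
for hh in(.005,.011,.017):
    q=mid+(hh-.042)*Z
    W=np.array([hit(T,a,Z,q)-q for a in P]); yx=np.c_[W@X,W@Y].astype(np.float32)
    (cx,cy),rad=cv2.minEnclosingCircle(yx); A=np.c_[2*yx,np.ones(len(yx))]; s=np.linalg.lstsq(A,(yx**2).sum(1),rcond=None)[0]
    print("stack",hh,"ring fit x,y",s[:2].round(4),"r",np.sqrt(s[2]+s[0]**2+s[1]**2).round(4),"enc",np.round((cx,cy,rad),4),len(P))
    print("   expected scene ring px",proj(S,q))
print("mid",mid,"origin z",(mid-.042*Z)[2])
E
python3 f3.py|grep -v '^r'
```

```text
x of rods [np.float64(0.0337), np.float64(-0.0337)] z [np.float64(-0.0001), np.float64(0.0001)]
top rod len 0.1349 mid y rel 0.0028
top rod len 0.1403 mid y rel 0.0032
scene rod len 0.1421 mid y rel 0.003
scene rod len 0.143 mid y rel 0.0031
stack 0.005 ring fit x,y [-0.0072  0.0053] r 0.0234 enc [-0.0073  0.0053  0.0252] 53
   expected scene ring px [[382.94193464 214.68583334]]
stack 0.011 ring fit x,y [-0.004   0.0045] r 0.0233 enc [-0.0041  0.0046  0.025 ] 53
   expected scene ring px [[383.80375369 212.52713494]]
stack 0.017 ring fit x,y [-0.0009  0.0038] r 0.0231 enc [-0.001   0.0038  0.0249] 53
   expected scene ring px [[384.66936213 210.3589448 ]]
mid [0.46031939 0.1775819  0.10816424] origin z 0.07254622143116199
```

```bash
cat > plan.py <<'E'
import numpy as np
from scipy.spatial.transform import Rotation as Ro
psi=np.radians(19.65);t=np.radians(32)
X=np.array([np.cos(t)*np.cos(psi),np.cos(t)*np.sin(psi),np.sin(t)]);Z=np.array([-np.sin(t)*np.cos(psi),-np.sin(t)*np.sin(psi),np.cos(t)]);Y=np.cross(Z,X)
gap=np.array([.46032,.17758,.10816+.0024])+.0033*Y; nest=gap-.042*Z
W=np.array([.5558,-.2525,.142]) # grasp TCP
ya=np.radians(-1.5)
def q(zt,yt): return Ro.from_matrix(np.c_[np.cross(yt,zt),yt,zt]).as_quat()
def Qw(s): return q(np.array([0,0,-1.]),s*np.array([-np.sin(ya),np.cos(ya),0]))
def Qn(s): return q(-Z,s*Y)
def Pn(d): return nest+Z*d   # TCP d along nest z; tip at d-.119
E
python3 - <<'E'
from plan import *
from rig import r
print(nest,gap)
for s in(1,-1):
    for nm,p,o in(("up0",[.262,.622,.35],None),("pre",W+[0,0,.2],Qw(s)),("gr",W,Qw(s)),("npre",Pn(.215),Qn(s)),("n",Pn(.124),Qn(s))):
        if o is None:o=r.sense()["orientation"]
        a=r.inverse_kinematics(np.array(p),o); print(s,nm,None if a is None else np.round(a,2))
E
```

```text
[0.48017078 0.18817213 0.07494198] [0.4592103  0.18068782 0.11056   ]
1 up0 [-1.29  0.39  0.04  1.35 -0.01  1.4  -0.08]
1 pre [-0.42  0.41  1.05  1.57 -0.36  1.37  2.21]
1 gr [-0.19  0.51  0.71  1.81 -0.4   0.97  2.23]
1 npre None
1 n None
-1 up0 [-1.29  0.39  0.04  1.35 -0.01  1.4  -0.08]
-1 pre [-0.48  0.47  1.19  1.57 -0.44  1.4  -0.85]
-1 gr [-0.34  0.61  0.96  1.81 -0.58  1.03 -0.75]
-1 npre None
-1 n None
```

```bash
python3 - <<'E'
from plan import *
from rig import r
for d in(.215,.17,.124):
    for k in range(0,360,20):
        yt=np.cos(np.radians(k))*Y+np.sin(np.radians(k))*X
        a=r.inverse_kinematics(Pn(d),q(-Z,yt))
        if a is not None: print(d,k,np.round(a,2))
# how far can the tool tilt there?
for tl in(0,10,20,26,30):
    z=np.array([np.sin(np.radians(tl))*np.cos(psi),np.sin(np.radians(tl))*np.sin(psi),-np.cos(np.radians(tl))])
    print(tl,[(k,np.round(a,2).tolist()) for k in(0,60,120,180,240,300) for a in [r.inverse_kinematics(Pn(.17),q(z,np.cos(np.radians(k))*Y+np.sin(np.radians(k))*np.cross(Y,-z)))] if a is not None])
E
```

```text
0 [(0, [-0.69, 0.03, 0.16, 2.1, -0.01, 1.01, 1.39]), (60, [-0.84, 0.02, 0.32, 2.11, -0.01, 1.01, 0.35]), (120, [-0.98, 0.02, 0.46, 2.11, -0.01, 1.01, -0.69]), (180, [-1.12, 0.01, 0.61, 2.12, -0.01, 1.01, -1.74]), (240, [-1.33, -0.0, 0.83, 2.13, 0.0, 1.01, -2.78]), (300, [-0.54, 0.04, 0.02, 2.09, -0.0, 1.01, 2.44])]
10 [(0, [-0.81, -0.1, 0.24, 2.23, 0.08, 0.84, 1.29]), (60, [-0.92, -0.11, 0.34, 2.23, 0.1, 0.84, 0.23]), (120, [-1.01, -0.12, 0.43, 2.24, 0.12, 0.85, -0.84]), (180, [-1.08, -0.13, 0.49, 2.24, 0.14, 0.85, -1.9]), (240, [0.91, -0.04, -1.37, 2.15, -0.03, 0.82, -2.72]), (300, [-0.67, -0.08, 0.11, 2.22, 0.06, 0.84, 2.36])]
20 [(0, [-0.95, -0.22, 0.3, 2.36, 0.27, 0.68, 1.08]), (60, [-1.01, -0.23, 0.35, 2.36, 0.29, 0.68, 0.01]), (120, [-1.04, -0.24, 0.38, 2.36, 0.31, 0.69, -1.05]), (180, [-0.93, -0.22, 0.28, 2.36, 0.26, 0.67, -2.05]), (240, [0.74, -0.24, -1.11, 2.29, -0.34, 0.64, -2.43]), (300, [-0.86, -0.21, 0.22, 2.35, 0.23, 0.67, 2.17])]
26 [(0, [-1.02, -0.29, 0.32, 2.43, 0.44, 0.6, 0.89]), (60, [-1.05, -0.29, 0.34, 2.44, 0.46, 0.6, -0.17]), (120, [-1.04, -0.29, 0.33, 2.44, 0.45, 0.6, -1.21]), (180, [-0.77, -0.25, 0.11, 2.42, 0.31, 0.55, -2.12]), (240, [0.43, -0.25, -0.86, 2.37, -0.3, 0.5, -2.5]), (300, [-0.95, -0.28, 0.26, 2.43, 0.4, 0.58, 1.98])]
30 []
```

The straight coaxial grasp can't reach 32° at the stand, so I'll grip the handle with the tool tilted about the finger axis. I'll search for a tilt and a turn about the gauge's axis that leave joint margin.

```bash
cat > plan2.py <<'E'
from plan import *
Hf=np.array([.5558,-.2525,.150])          # handle point in the fork
Gf=Ro.from_euler('z',ya).as_matrix()
def rel(al,s):                            # tool in gauge axes: tilt al about y
    zt=np.array([np.sin(al),0,-np.cos(al)]); yt=np.array([0,s,0.]); return np.c_[np.cross(yt,zt),yt,zt]
def pose(H,G,RR):
    T=G@RR; return H+.008*T[:,2],Ro.from_matrix(T).as_quat()
def Gn(phi): return np.c_[X,Y,Z]@Ro.from_euler('z',phi).as_matrix()
def Hn(tip): return nest+Z*(tip+.127)     # nose tip (out) at height tip above the plate
E
python3 - <<'E'
from plan2 import *
from rig import r
lo=np.array([-2.96,-.34,-1.41,.24,-1.37,.17,-2.96]);hi=np.array([2.96,2.1,1.46,2.44,4.51,1.92,2.96])
res=[]
for al in np.radians([-25,-15,15,22,30]):
  for s in(1,-1):
    RR=rel(al,s); A=[]
    for up in(.15,0):
        a=r.inverse_kinematics(*pose(Hf+[0,0,up],Gf,RR)); A.append(a)
    if any(a is None for a in A): print("fork no",np.degrees(al),s);continue
    mf=min(np.minimum(a-lo,hi-a).min() for a in A)
    for ph in range(0,360,30):
        B=[r.inverse_kinematics(*pose(Hn(t),Gn(np.radians(ph)),RR)) for t in(.09,.0)]
        if any(b is None for b in B): continue
        mn=min(np.minimum(a-lo,hi-a).min() for a in B)
        res.append((round(min(mf,mn),2),round(np.degrees(al)),s,ph,round(mf,2),round(mn,2),A[1].round(2).tolist(),B[1].round(2).tolist()))
res.sort(key=lambda x:-x[0])
for x in res[:12]:print(x)
E
```

```text
(np.float64(0.24), 30, -1, 180, np.float64(0.24), np.float64(0.26), [-0.1, 0.3, 0.64, 2.2, -1.12, 0.44, -0.14], [-0.66, 0.11, 0.15, 2.13, -0.01, 0.87, 1.41])
(np.float64(0.24), 30, -1, 210, np.float64(0.24), np.float64(0.27), [-0.1, 0.3, 0.64, 2.2, -1.12, 0.44, -0.14], [-0.75, 0.11, 0.01, 2.15, 0.34, 0.91, 1.42])
(np.float64(0.22), 30, -1, 150, np.float64(0.24), np.float64(0.22), [-0.1, 0.3, 0.64, 2.2, -1.12, 0.44, -0.14], [-0.66, 0.09, 0.37, 2.19, -0.4, 0.83, 1.43])
(np.float64(0.2), -25, 1, 30, np.float64(0.2), np.float64(0.21), [-0.1, 0.75, 0.6, 1.46, -0.23, 1.45, 2.07], [-0.77, 0.06, 0.04, 2.22, 0.36, 0.82, 1.41])
(np.float64(0.19), -25, 1, 0, np.float64(0.2), np.float64(0.19), [-0.1, 0.75, 0.6, 1.46, -0.23, 1.45, 2.07], [-0.72, 0.05, 0.19, 2.2, 0.02, 0.77, 1.37])
(np.float64(0.19), 30, -1, 240, np.float64(0.24), np.float64(0.19), [-0.1, 0.3, 0.64, 2.2, -1.12, 0.44, -0.14], [-0.86, 0.12, -0.08, 2.25, 0.67, 0.94, 1.44])
(np.float64(0.17), 22, -1, 210, np.float64(0.34), np.float64(0.17), [-0.22, 0.35, 0.76, 2.1, -0.82, 0.57, -0.47], [-0.79, 0.03, 0.06, 2.25, 0.38, 0.76, 1.4])
(np.float64(0.15), -25, 1, 330, np.float64(0.2), np.float64(0.15), [-0.1, 0.75, 0.6, 1.46, -0.23, 1.45, 2.07], [-0.73, 0.04, 0.4, 2.25, -0.35, 0.72, 1.36])
(np.float64(0.15), -25, -1, 0, np.float64(0.15), np.float64(0.15), [-0.25, 0.87, 0.92, 1.47, -0.42, 1.49, -0.89], [-1.11, 0.04, 0.6, 2.22, -0.0, 0.77, -1.74])
(np.float64(0.15), -25, -1, 30, np.float64(0.15), np.float64(0.16), [-0.25, 0.87, 0.92, 1.47, -0.42, 1.49, -0.89], [-1.25, 0.05, 0.55, 2.24, 0.33, 0.8, -1.69])
(np.float64(0.15), 22, -1, 180, np.float64(0.34), np.float64(0.15), [-0.22, 0.35, 0.76, 2.1, -0.82, 0.57, -0.47], [-0.76, 0.02, 0.22, 2.24, 0.05, 0.71, 1.34])
(np.float64(0.14), -25, 1, 60, np.float64(0.2), np.float64(0.14), [-0.1, 0.75, 0.6, 1.46, -0.23, 1.45, 2.07], [-0.86, 0.06, -0.05, 2.3, 0.69, 0.85, 1.46])
```

```bash
cat >> plan2.py <<'E'
RR=rel(np.radians(30),-1)
E
python3 - <<'E'
from plan2 import *
from rig import r,cams
import cv2
s=r.sense(); p=s["tool_pos"].copy(); p[2]=.33
r.servo_line(p,vel=.25)
P,Q=pose(Hf+[0,0,.15],Gf,RR); r.move_to(P,Q); s=r.sense(); print(s["clock"],s["tool_pos"]-P,s["joints"].round(2))
P,Q=pose(Hf,Gf,RR); print(r.servo_line(P,vel=.12,force_limit=8)); s=r.sense(); print(s["clock"],s["tool_pos"]-P,s["force"])
for n in("scene","top"):
    c=cams.read_camera(n)["color"]; cv2.imwrite(f"pics/g_{n}.png",c)
a=cv2.imread("pics/g_scene.png")[70:190,200:360];b=cv2.imread("pics/g_top.png")[150:270,370:530]
cv2.imwrite("pics/g.png",np.clip(1.5*np.hstack([cv2.resize(i,(400,300),interpolation=2) for i in(a,b)]).astype(float),0,255).astype(np.uint8))
E
```

```text
4.2833 [5.29755368e-04 7.74696951e-04 4.47018463e-05] [-0.37  0.04  0.85  2.04 -0.42  0.64 -0.84]
False
5.6833 [ 0.00030316 -0.00022809  0.00049551] [-0.2521421  -1.12937712  0.65061243]
```

View pics/g.png

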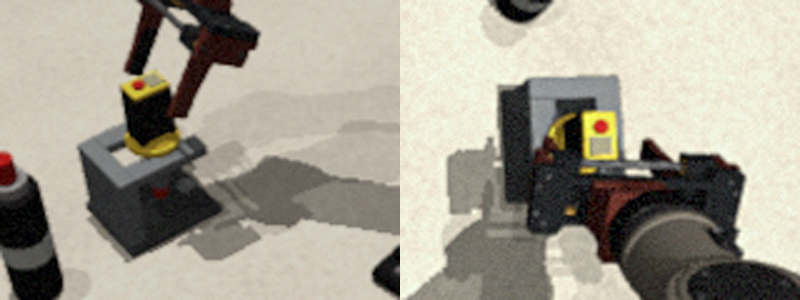

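The view shows the fingers on either side of the handle: the cap is at crop (600,140), between the fingers at 540 and 655. I'll close and lift.

```bash
python3 - <<'E'
from plan2 import *
from rig import r,cams
import cv2
r.command_gripper(.02,45); s=r.sense(); print(s["clock"],s["opening"],s["grip_force"],s["force"])
P,Q=pose(Hf+[0,0,.22],Gf,RR); print(r.servo_line(P,vel=.15)); s=r.sense(); print(s["clock"],s["tool_pos"]-P,s["force"],s["opening"],s["joints"].round(2))
# waypoint, then above the stand
Pn_,Qn_=pose(Hn(.11),Gn(np.pi),RR)
from scipy.spatial.transform import Slerp
Qm=Slerp([0,1],Ro.from_quat([Q,Qn_]))(.5).as_quat()
print(np.degrees((Ro.from_quat(Q).inv()*Ro.from_quat(Qn_)).magnitude()))
for p,q_ in(([.50,-.05,.34],Qm),(Pn_,Qn_)):
    print(r.inverse_kinematics(np.array(p),q_))
for n in("scene","top"): cv2.imwrite(f"pics/l_{n}.png",cams.read_camera(n)["color"])
a=cv2.imread("pics/l_scene.png")[20:200,160:400];b=cv2.imread("pics/l_top.png")[150:330,350:590]
cv2.imwrite("pics/l.png",np.clip(1.5*np.hstack([cv2.resize(i,(400,300),interpolation=2) for i in(a,b)]).astype(float),0,255).astype(np.uint8))
E
```

```text
6.6583 0.03357662040930776 44.74557280540466 [ 0.73423388  0.72761989 -0.08946408]
False
8.275 [-0.00060519  0.00021242 -0.00124935] [ 0.06562608 -0.33591807 -4.90847358] 0.033402868070695466 [-0.42 -0.06  0.84  1.94 -0.22  0.77 -1.04]
159.67819561943986
[-1.32273524 -0.30219755  0.91839411  2.01603131  0.57598585  1.19944534
  2.68028591]
[-1.44476568 -0.24695193  0.77113651  2.14545563  0.20073284  1.1492197
  1.14754953]
```

View pics/l.png

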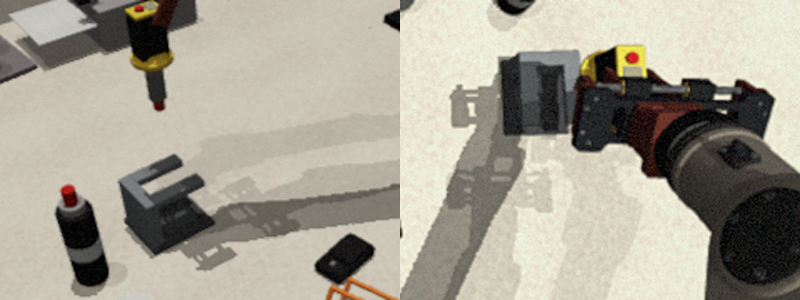

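The gauge hangs upright and centred in the grip, nose at crop (158,105), and the fork is empty. Before going to the stand I'll look for good waypoints.

```bash
python3 - <<'E'
from plan2 import *
from rig import r
for ph in(150,180,210):
  for tip,up in((.0,0),(.05,0),(.07,0),(.05,.05),(.05,.1),(.05,.15)):
    a=r.inverse_kinematics(*pose(Hn(tip)+[0,0,up],Gn(np.radians(ph)),RR)); print(ph,tip,up,None if a is None else a.round(2))
for f in(.3,.5,.7):   # vertical gauge turned about its axis on the way
  H=Hf+[0,0,.2]+f*(np.array([.47,.1,.37])-(Hf+[0,0,.2]))
  for d in(60,90,120,-60,-90):
    a=r.inverse_kinematics(*pose(H,Ro.from_euler('z',ya+np.radians(d)).as_matrix(),RR)); print(f,d,None if a is None else a.round(2))
E
```

```text
150 0.0 0 [ 0.72  0.28 -1.16  2.11  0.01  0.8   1.04]
150 0.05 0 [-1.53 -0.18  1.15  2.21 -0.11  0.9   1.14]
150 0.07 0 [-1.39 -0.21  0.98  2.21 -0.09  0.94  1.1 ]
150 0.05 0.05 [-1.3  -0.2   0.89  2.14 -0.11  1.02  1.1 ]
150 0.05 0.1 [-1.06 -0.19  0.66  2.05 -0.14  1.14  1.11]
150 0.05 0.15 [-0.94 -0.2   0.53  1.96 -0.15  1.25  1.09]
180 0.0 0 [ 0.51  0.29 -1.17  2.07  0.35  0.95  1.07]
180 0.05 0 [ 0.63  0.14 -1.22  2.07  0.16  1.    1.25]
180 0.07 0 [-1.71 -0.23  1.06  2.17  0.24  1.07  1.14]
180 0.05 0.05 [-1.74 -0.28  1.05  2.1   0.27  1.16  1.1 ]
180 0.05 0.1 [-1.64 -0.29  0.92  2.02  0.25  1.28  1.11]
180 0.05 0.15 [-1.46 -0.25  0.77  1.93  0.19  1.37  1.17]
210 0.0 0 [ 0.31  0.3  -1.18  2.1   0.63  1.07  1.15]
210 0.05 0 [ 0.41  0.14 -1.21  2.1   0.46  1.07  1.32]
210 0.07 0 [-1.96 -0.24  1.08  2.2   0.52  1.17  1.23]
210 0.05 0.05 [-1.98 -0.29  1.06  2.13  0.54  1.27  1.23]
210 0.05 0.1 [-1.87 -0.3   0.92  2.05  0.51  1.39  1.27]
210 0.05 0.15 [-1.69 -0.27  0.77  1.96  0.45  1.46  1.35]
0.3 60 [-0.51  0.28  1.23  1.82 -0.8   1.4   0.38]
0.3 90 [-0.28  0.46  1.06  1.62 -0.77  1.69  0.84]
0.3 120 [-0.19  0.54  0.88  1.44 -0.61  1.84  1.2 ]
0.3 -60 None
0.3 -90 [ 0.76  0.37 -1.18  1.7   0.8   1.59  2.57]
0.5 60 [-0.63  0.03  1.05  1.91 -0.58  1.2   0.07]
0.5 90 [-0.51  0.36  1.14  1.73 -0.74  1.62  0.73]
0.5 120 [-0.39  0.48  0.97  1.55 -0.62  1.8   1.13]
0.5 -60 [-1.69 -0.34  1.14  2.    0.84  1.42  2.87]
0.5 -90 [ 0.64  0.34 -1.18  1.71  0.74  1.63  2.47]
0.7 60 [-0.68 -0.13  0.85  1.99 -0.44  1.08 -0.2 ]
0.7 90 [-0.74  0.23  1.18  1.82 -0.69  1.51  0.56]
0.7 120 [-0.62  0.44  1.11  1.64 -0.66  1.77  1.06]
0.7 -60 [-1.74 -0.24  1.1   1.98  0.74  1.42  2.81]
0.7 -90 [ 0.51  0.34 -1.18  1.7   0.7   1.69  2.35]
```

```bash
python3 - <<'E'
from plan2 import *
from rig import r
r.move_joints([-.66,-.065,.15,1.933,-.01,1.24,1.41]); s=r.sense(); print(s["clock"],s["tool_pos"],s["force"],s["opening"])
for tip in(.07,.03,.0):
    P,Q=pose(Hn(tip),Gn(np.pi),RR); a=r.inverse_kinematics(P,Q); print(tip,P.round(3),None if a is None else a.round(2))
E
```

```text
10.475 [0.40720192 0.15989749 0.32914725] [ 0.50624946 -0.38124911 -4.29076981] 0.03367835800268907
0.07 [0.382 0.153 0.234] [-0.67 -0.04  0.13  2.13  0.01  1.02  1.36]
0.03 [0.402 0.16  0.2  ] [-0.67  0.04  0.14  2.13  0.    0.93  1.39]
0.0 [0.417 0.166 0.175] [-0.66  0.11  0.15  2.13 -0.01  0.87  1.41]
```

```bash
python3 - <<'E'
from plan2 import *
from rig import r,cams
import meas,cv2
P,Q=pose(Hn(.07),Gn(np.pi),RR); r.move_to(P,Q); r.hold(.2)
s=r.sense(); print(s["clock"],(s["tool_pos"]-P).round(4),np.degrees((Ro.from_quat(Q).inv()*Ro.from_quat(s["orientation"])).as_rotvec()).round(2),s["force"])
S=cams.read_camera("scene");T=cams.read_camera("top")
# predicted tip / neck-top pixels from the tool pose, ring-centre axis
for n,c in(("scene",S),("top",T)):
    print(n,"pred tip",meas.proj(c,[nest+Z*.07,nest+Z*.09,nest+Z*.150]).round(1).tolist())
a=S["color"][150:270,310:470];b=T["color"][170:290,190:350]
out=np.hstack([cv2.resize(i,(400,300),interpolation=2) for i in(a,b)]); cv2.imwrite("pics/n.png",np.clip(1.5*out.astype(float),0,255).astype(np.uint8))
h=meas.mask(S,(0,140,40),(8,255,255),(340,150,90,70)); k,l,st,ce=cv2.connectedComponentsWithStats(h); print([(x.tolist(),y.round(1).tolist()) for x,y in zip(st[1:],ce[1:]) if x[4]>4])
E
```

```text
11.15 [0.002  0.0009 0.0021] [-0.06 -0.24  0.04] [ 0.08399146  0.64783512 -5.3798023 ]
scene pred tip [[393.9, 190.7], [396.9, 183.1], [406.3, 159.5]]
top pred tip [[273.1, 249.7], [273.6, 253.7], [275.1, 266.9]]
[([391, 184, 8, 8, 32], [394.5, 187.5])]
```

View pics/n.png

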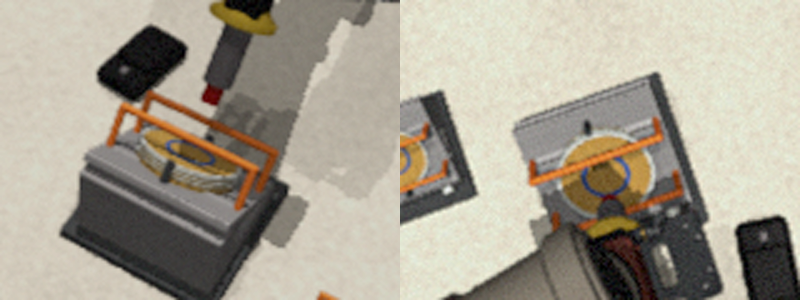

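The nose lines up: predicted (395,187), seen (394.5,187.5). It points at the ring between the rods. Now I'll feel for the stack.

```bash
cat > press.py <<'E'
from plan2 import *
from rig import r
G=Gn(np.pi); Q=pose(Hn(0),G,RR)[1]
P=lambda tip: pose(Hn(tip),G,RR)[0]
def avg(n=12,dt=.02):
    f=[];p=[]
    for _ in range(n): r.hold(dt); s=r.sense(); f.append(s["force"]);p.append(s["tool_pos"])
    return np.mean(f,0),np.mean(p,0),np.std(np.array(f)@Z)
def tipnow(p): return Z@(p-P(0))
E
python3 - <<'E'
from press import *
r.servo_line(P(.026),vel=.06,frame=Q); f0,p0,sd=avg(); print("base",f0,tipnow(p0).round(5),(X@(p0-P(0))).round(4),(Y@(p0-P(0))).round(4),"sd",sd, r.sense()["clock"])
hit=r.servo_line(P(-.002),vel=.012,frame=Q,force_limit=3.5); f,p,sd=avg()
print(hit,"F",((f-f0)@Z).round(2),"lat",((f-f0)@X).round(2),((f-f0)@Y).round(2),"tip",tipnow(p).round(5),sd,r.sense()["clock"])
np.save("f0.npy",f0)
E
```

```text
base [-0.23530228 -0.10732865 -3.86020625] 0.0262 0.0002 0.0 sd 0.5751360894658324 12.3333
True F 3.95 lat 2.01 1.22 tip 0.01433 0.570799128834013 13.6917
```

```bash
python3 - <<'E'
from press import *
f0=np.load("f0.npy")
for t in(.0130,.0118):
    r.servo_line(P(t),vel=.01,frame=Q); f,p,sd=avg(30)
    print(t,"F",((f-f0)@Z).round(2),"lat",((f-f0)@X).round(2),((f-f0)@Y).round(2),"tip",tipnow(p).round(5),"xy",(X@(p-P(0))).round(4),(Y@(p-P(0))).round(4),r.sense()["clock"])
E
```

```text
0.013 F 4.89 lat 0.92 0.73 tip 0.01303 xy -0.0002 -0.0001 14.5833
0.0118 F 5.9 lat 0.68 0.24 tip 0.01182 xy -0.0 -0.0 15.35
```

```bash
python3 - <<'E'
from press import *
from rig import cams
import cv2
f0=np.load("f0.npy")
r.servo_line(P(.0111),vel=.01,frame=Q); c0=r.sense()["clock"]
S=cams.read_camera("scene")["color"];T=cams.read_camera("top")["color"]
for k in range(2):
    f,p,sd=avg(60,.02)
    print("F",((f-f0)@Z).round(2),"tip",tipnow(p).round(5),r.sense()["clock"]-c0)
s=r.sense();print("ori err deg",np.degrees((Ro.from_quat(Q).inv()*Ro.from_quat(s["orientation"])).magnitude()),s["opening"],s["clock"])
a=S[150:270,310:470];b=T[170:290,190:350]
cv2.imwrite("pics/p.png",np.clip(1.5*np.hstack([cv2.resize(i,(400,300),interpolation=2) for i in(a,b)]).astype(float),0,255).astype(np.uint8))
E
```

```text
F 6.58 tip 0.01111 1.0999999999999996
F 6.67 tip 0.0111 2.0999999999999996
ori err deg 0.003676221239945601 0.03337242153720707 17.7
```

View pics/p.png

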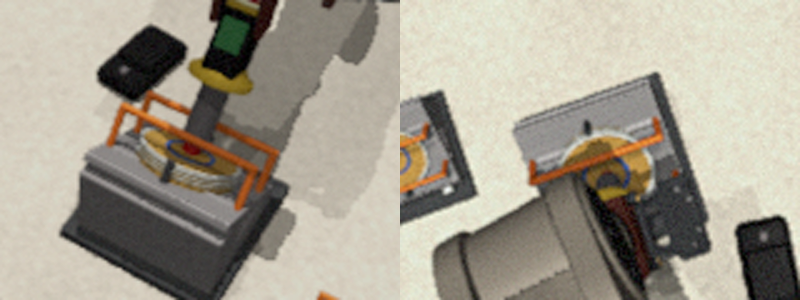

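The picture shows the red nose inside the blue ring, crop (192,147), with the neck between the rods. Force is steady at 6.6 N, about half-way in. I'll hold a little longer, then carry it back.

```bash
python3 - <<'E'
from press import *
from rig import cams
import cv2
r.hold(.6)
r.servo_line(P(.07),vel=.06,frame=Q)
r.move_joints([-.66,-.065,.15,1.933,-.01,1.24,1.41])
r.move_joints([-0.42,-0.06,0.84,1.94,-0.22,0.77,-1.04])
Pf,Qf=pose(Hf+[0,0,.14],Gf,RR); r.servo_line(Pf,vel=.12,frame=Qf); r.hold(.2); s=r.sense(); print(s["clock"],s["tool_pos"]-Pf,s["opening"])
S=cams.read_camera("scene")["color"];T=cams.read_camera("top")["color"]
a=S[50:200,180:380];b=T[150:300,370:570]
cv2.imwrite("pics/b.png",np.clip(1.5*np.hstack([cv2.resize(i,(400,300),interpolation=2) for i in(a,b)]).astype(float),0,255).astype(np.uint8))
E
```

```text
23.0167 [ 0.00046227 -0.00014998  0.000888  ] 0.033681459078383685
```

View pics/b.png

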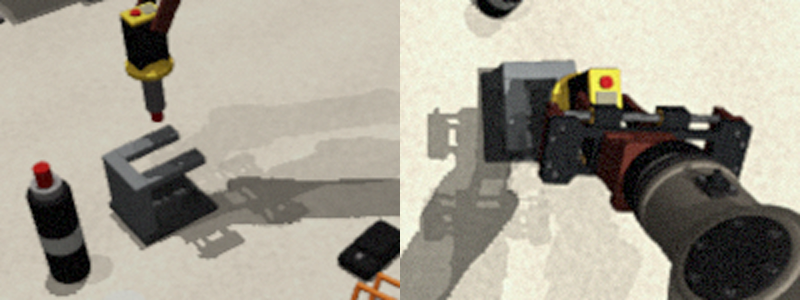

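The gauge hangs upright above the fork gap, nose at crop (157,117). I'll lower it with force sensing.

```bash
python3 - <<'E'
from press import *
p=lambda z: pose(Hf+[0,0,z],Gf,RR)[0]
h1=r.servo_line(p(.015),vel=.1,force_limit=8); f0,_,_=avg(15); s=r.sense(); print(h1,s["clock"],(s["tool_pos"]-p(0)).round(4))
if not h1:
    h=r.servo_line(p(-.004),vel=.012,force_limit=3.); f,q_,_=avg(15); print(h,(f-f0).round(2),(q_-p(0)).round(4),r.sense()["clock"])
E
```

```text
False 24.7667 [0.0002 0.     0.0154]
True [-1.9   1.31  9.51] [-0.0002  0.0002 -0.    ] 26.1583
```

```bash
python3 - <<'E'
from press import *
from rig import cams
import cv2
p=lambda z: pose(Hf+[0,0,z],Gf,RR)[0]
r.servo_line(p(.0007),vel=.01)
r.command_gripper(.087); r.hold(.3); print(r.sense()["opening"])
r.servo_line(p(.16),vel=.12)
r.move_to(np.array([.42,-.1,.36]),r.sense()["orientation"]); r.hold(.3)
s=r.sense(); print(s["clock"],s["tool_pos"],s["force"])
import meas
S=cams.read_camera("scene");T=cams.read_camera("top")
for n,c,bx in(("scene",S,(215,90,100,75)),("top",T,(390,165,100,75))):
    k,l,st,ce=cv2.connectedComponentsWithStats(meas.mask(c,(20,150,60),(35,255,255),bx)); print(n,[(x.tolist(),y.round(1).tolist()) for x,y in zip(st[1:],ce[1:]) if x[4]>15])
a=S["color"];b=T["color"][140:260,370:530]
cv2.imwrite("pics/e.png",np.clip(1.5*np.hstack([cv2.resize(i,(400,300),interpolation=2) for i in(a[:300,150:550],b)]).astype(float),0,255).astype(np.uint8))
E
```

```text
0.08696458484103471Traceback (most recent call last):
  File "<stdin>", line 8, in <module>
rig.MotionError: the arm cannot take that pose within its joint ranges
```

The arm is already clear above the fork, so I'll check from here.

```bash
python3 - <<'E'
from press import *
from rig import cams
import cv2,meas
r.hold(.3); s=r.sense(); print(s["clock"],s["tool_pos"],s["force"],s["opening"])
S=cams.read_camera("scene");T=cams.read_camera("top")
for n,c,bx in(("scene",S,(215,90,100,75)),("top",T,(390,165,100,75))):
    k,l,st,ce=cv2.connectedComponentsWithStats(meas.mask(c,(20,150,60),(35,255,255),bx)); print(n,[(x.tolist(),y.round(1).tolist()) for x,y in zip(st[1:],ce[1:]) if x[4]>15])
a=S["color"][50:350,150:550];b=T["color"][140:260,370:530]
cv2.imwrite("pics/e.png",np.clip(1.5*np.hstack([cv2.resize(i,(400,300),interpolation=2) for i in(a,b)]).astype(float),0,255).astype(np.uint8))
E
```

```text
29.6167 [ 0.55968648 -0.25264035  0.30279542] [-0.2325044   0.56050724  0.07134958] 0.0868919884195223
scene [([249, 102, 18, 8, 62], [256.4, 105.8]), ([250, 121, 22, 12, 123], [261.3, 127.4])]
top [([429, 195, 15, 26, 148], [434.1, 208.8]), ([442, 195, 7, 18, 72], [444.7, 201.8])]
```

View pics/e.png

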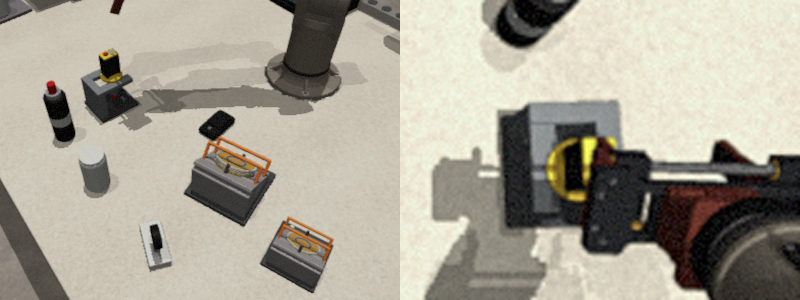

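The gauge hangs upright in the fork, its pixels within 0.3 px of where they started. The bystanders haven't moved and the arm is clear at z 0.30. Handing in.

```bash
python3 -c "
from rig import r
print(r.hand_in())"
```

```text
the job is handed in; nothing more can be done
None
```

I pressed the gauge's nose square inside the blue ring to about half-way (6.6 N), held it for over 2 s, hung the gauge back upright in its fork, and handed in the job at about 30 s with nothing else moved.

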